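# Load the battery charging station of a phone repair bench

### The arm

A 6-joint arm with a two-finger parallel gripper is mounted at the origin on the work surface. World frame = base frame: x ahead of the robot, y to its left, z up, the work surface at z = 0. Lengths are in m, angles in rad, forces in N, time in s.
With the tool pointing down it reaches from about 0.35 to 0.975 m from the base axis. Payload 4.9 kg.
Tool frame: the origin (TCP) lies on the centre line of the jaws, within the pads' length; the fingertips stand ahead of it and the grasp point (between the pads) is the TCP (manip.tip_extent is the z of the fingertips in the tool frame, in m); z points along the fingers, y is the line along which they close (so a half turn about z gives the same grasp; the last joint's range is limited). The gripper opens to 85 mm and grips with 20 to 120 N. Pads are 22 mm wide; open, the fingers measure 114 mm over their backs; the gripper's body (76 mm by 85 mm) begins 54 mm behind the grasp point. The pads swing forward as they close: fully open they stand 13 mm farther back than shut.
Start: joints at [1.012, 0.053, 1.613, -0, 1.476, -0.119], TCP at [0.266, 0.566, 0.25] pointing down, gripper open.
Joint ranges: [-3.01, 3.01], [-1.01, 2.22], [0.06, 2.58], [-1.02, 4.17], [0.09, 2.62], [-3.14, 3.14]. Speed limits (rad/s): [2.57, 2.57, 3.14, 3.14, 3.14, 3.14].

### API

Orientations are given as a unit quaternion [w, x, y, z].
In Python, from plant import manip gives the robot as it stands. The module is installed in compiled form; this text tells all that it offers.
- The arm moves only by the shell command python3 -m crank 'ROWS'. ROWS is a JSON list of rows, 1 to 5 of them, each an object with the fields jaw (the opening from 0.0 (shut) to 1.0 (fully open)), x, y, z (the shift in shares of the most that a row can go, 1 being 62.5 mm), ax, ay, az (a rotation vector in a scale on which 1.0 is pi/2 rad); a field left out counts as zero (the opening has to be given); each row shifts and turns the commanded pose from where the row before left it, along the tool's axes as they then stand; what a row does not reach is not made up. A row lasts 1/8 s, in which the tool goes at most 0.0625 m and 0.188 rad, less where a joint would pass 70% of its speed; a pose out of reach is approached as far as the arm can. The fingers move at their own pace and stop on an object; the grip force is fixed at half the most. Time passes only in rows, so rows that do not move let the fingers close. It prints the time, the measured TCP pose, the force, the opening and the grip force at its end. A shift or turn number past 1, either way, is cut back to 1. Input that does not fit is refused with a message, and nothing moves.
- manip.state(): the state, without advancing time (a new reading comes with each control period).
- manip.grab_frame(name): name is "side" or "top"; returns (picture, depth): 384x512x3 uint8, red, green, blue; 384x512 float32, m along the optical axis (not along the pixel's ray), 0 where there is no reading.
- manip.camera_params(name): a dict with "intrinsics" (3x3 intrinsics, pixels), "k1" (the pictures are not rectified: a ray, as slopes to the right and down, at radius r is drawn at 1 + k1 r^2 times it, then the intrinsics apply), "xyz" and "orientation" of the camera in the world. Camera axes: x right, y down, z forward; pixel columns grow to the right and rows downward; lengths in m; the calibration is good to about 2 mm. A picture is of the moment at which its call begins. camera_params takes no time and is no camera call.
- manip.job_done(): hands the job in; it is judged then, once.
Trained networks look in the newest picture that a camera, given by its name, has taken for a name from the list of things; names that differ only in an ending like _2 or _b are one class to them, and where a whole thing is asked for, a point or a joint stands for the part that bears it (a point fixed in the world has none). Each returns a list of dicts, best first, with "conf" (0 to 1); they miss things now and then, are a little off and sometimes report something else, mostly with a low value. They report only what shows in the picture. A call takes as long as a camera call. They do not tell look-alikes from the thing itself.
- manip.look_for(camera, query): "extent" ([left, top, right, bottom] in pixels, round what is visible of it).
- manip.outline_of(camera, query): "region" (384x512 bool, what is visible of it) and "extent" ([left, top, right, bottom] in pixels, round what is visible of it).
- manip.mark_of(camera, query): "centre" ([row, column] in pixels: a listed point, or the origin of a listed thing).
The state is a dict: "time": time; "joint_pos": joint angles; "joint_vel": joint speeds; "joint_efforts": joint torques, N m; "tool_pos": TCP position; "tool_rot": TCP orientation; "contact_force": force on the tool from outside, world axes, zero at the start; "ft_torque": the same for the moment, N m; "gripper_width": opening from 0.0 (shut) to 1.0 (fully open); "grasp_force": force on a finger pad.
Only numpy, scipy, OpenCV 4.12 (cv2) and the standard library are available. Lean on these libraries where they do the work, as an engineer would, in place of code of your own. Each camera call takes 0.05 s, during which the arm holds its last target. There are 200 camera calls.

### The job

Load the charging station: stand every loose hexagonal battery upright and flat in the black tray, close-packed in one bundle with flat faces touching, so that each battery touches at least two others. Only when they are all packed, drop the blue controller block fully down into the dock's pocket (its red locking lever must be swung out of the way first) and swing the lever fully shut over it. Leave the phones, the white charger and everything else on the bench undisturbed.

Things in the scene. Friction and masses are not known exactly. Their poses are not given: they have to be found in the camera images.
- cell0: hexagonal battery, upright prism, black ends, orange waist, brass contact on top; 50 mm across flats, 57.7 mm across corners, 60 mm tall, about 0.18 kg. Origin: centre of its underside, z up its axis; corners point along x and every 60 deg from there, flat faces look along y and every 60 deg from there. Three to five batteries are present, an absent one reads None
- cell1: hexagonal battery, upright prism, black ends, orange waist, brass contact on top; 50 mm across flats, 57.7 mm across corners, 60 mm tall, about 0.18 kg. Origin: centre of its underside, z up its axis; corners point along x and every 60 deg from there, flat faces look along y and every 60 deg from there. Three to five batteries are present, an absent one reads None
- cell2: hexagonal battery, upright prism, black ends, orange waist, brass contact on top; 50 mm across flats, 57.7 mm across corners, 60 mm tall, about 0.18 kg. Origin: centre of its underside, z up its axis; corners point along x and every 60 deg from there, flat faces look along y and every 60 deg from there. Three to five batteries are present, an absent one reads None
- cell3: hexagonal battery, upright prism, black ends, orange waist, brass contact on top; 50 mm across flats, 57.7 mm across corners, 60 mm tall, about 0.18 kg. Origin: centre of its underside, z up its axis; corners point along x and every 60 deg from there, flat faces look along y and every 60 deg from there. Three to five batteries are present, an absent one reads None
- cell4: hexagonal battery, upright prism, black ends, orange waist, brass contact on top; 50 mm across flats, 57.7 mm across corners, 60 mm tall, about 0.18 kg. Origin: centre of its underside, z up its axis; corners point along x and every 60 deg from there, flat faces look along y and every 60 deg from there. Three to five batteries are present, an absent one reads None
- tray: fixed shallow black charging tray, 150 x 200 mm outside (x by y), walls 5 mm thick and 16 mm high, inside 140 x 190 mm, inner floor 5 mm above the bench. Origin: centre of its underside; x along the short side, y along the long side, z up
- dock: fixed grey controller dock, base plate 150 x 85 x 10 mm with a white pocket at its centre (rim 26 mm above the bench, walls 8 mm thick). Origin: centre of its underside; x along its length, z up. The lever's steel post stands at x = +54 mm; a grey rest of 14 x 30 mm, its top 46 mm above the bench, stands at x = -57 mm under the shut lever's tip
- pocket (a point): centre of the pocket's floor, 10 mm above the bench; the pocket is 67 mm along the dock's x, 47 mm along its y and 16 mm deep, axes as the dock's
- block: blue controller block with a paper label on top, 64 x 44 x 42 mm (x, y, z), about 0.2 kg; its lowest 5 mm (brass) is narrower, 58 x 38 mm. Origin: centre of its underside, z up. It fits the pocket either way round and its top then stands 52 mm above the bench
- lever (a joint): red locking lever, swings level on an upright pivot. 0 rad = shut, lying lengthwise over the pocket; grows as it opens, clockwise seen from above, the knob going from the dock's -x side to its +y side; 1.57 = square to the dock, pocket free; stop at 1.75. Friction about 0.6 N at the knob, stays where left. Starts at 0.02 to 0.45, blocking the pocket
- lever_pivot (a point): point on the lever's upright pivot axis at the height of the arm's underside, 54 mm from the pocket's centre towards the dock's +x
- lever_knob (a point): lever's upright round red knob, 18 mm in diameter, 100 mm from the pivot axis, on the free end of the arm (14 mm wide, 55 to 64 mm above the bench); the knob's top is 89 mm, this point 77 mm above the bench
- adapter: white charger cube 56 x 56 x 28 mm among the batteries, not part of the job. Origin: centre of its underside
- phone: orange phone 72 x 145 x 9 mm lying at the back, not part of the job. Origin: centre of its underside
- phone2: black phone 72 x 145 x 9 mm lying near the robot, not part of the job. Origin: centre of its underside
- driver: screwdriver 170 mm long lying near the robot, not part of the job
- bottle: white bottle with blue cap, 72 mm in diameter, 190 mm tall, at the back, not part of the job
- spray: spray can, 54 mm in diameter, 190 mm tall, at the left, not part of the job
There are look-alikes about, which are no part of the job. What is shaped like the cell4 but green, pink or turquoise is not meant.

How it is judged:
By the outcome, as a careful person would: the job done as asked, in the order asked, and still so for the second after the job is handed in, with the robot touching nothing.
Of cell0, cell1, cell2, cell3, cell4 only 3 to 5 are there at a start; the rules pass over those that are not, and their reading is None.
At some moment in a run one of cell0, cell1, cell2, cell3, cell4, block may be knocked a few centimetres aside while the robot is not near it.
It also fails if it takes over 210 s, if anything falls off the work surface, if the arm or the gripper's body presses on something with over 40 N, if the wrist force passes 120 N, or if a joint passes its speed limit or range.

## Working session

There is one attempt and no reset: what is moved stays moved. The work goes in short steps, Python scripts to look and compute and a shell command to move; the robot and the scene stay as the last step left them, time stands still between calls to the robot, and variables do not carry over. Pictures are saved under pics/ and viewed, at most 14 in all, crops included, and the job is handed in when it is done.

```bash
mkdir -p pics; cat > h.py <<'E'
import numpy as np, cv2
from scipy.spatial.transform import Rotation as R
from plant import manip
def cam(n):
    c=manip.camera_params(n); q=np.array(c["orientation"]); return np.array(c["intrinsics"]),c["k1"],np.array(c["xyz"]),R.from_quat(q[[1,2,3,0]]).as_matrix()
def rays(n,uv):
    K,k,t,M=cam(n); uv=np.atleast_2d(uv).astype(float)
    d=np.c_[(uv[:,0]-K[0,2])/K[0,0],(uv[:,1]-K[1,2])/K[1,1]]; s=d.copy()
    for _ in range(20): s=d/(1+k*(s**2).sum(1,keepdims=True))
    return t,np.c_[s,np.ones(len(s))]@M.T   # multiply by depth for the point
def at_z(n,uv,z):
    t,d=rays(n,uv); return t+d*((z-t[2])/d[:,2:3])
def cloud(n,dep):
    v,u=np.mgrid[0:384,0:512]; t,d=rays(n,np.c_[u.ravel(),v.ravel()])
    P=t+d*dep.reshape(-1,1); P[dep.ravel()==0]=np.nan; return P.reshape(384,512,3)
def proj(n,P):
    K,k,t,M=cam(n); p=(np.atleast_2d(P)-t)@M; s=p[:,:2]/p[:,2:]; s=s*(1+k*(s**2).sum(1,keepdims=True)); return np.c_[s[:,0]*K[0,0]+K[0,2],s[:,1]*K[1,1]+K[1,2]]
def grab(n,f=None):
    im,d=manip.grab_frame(n)
    if f: cv2.imwrite("pics/"+f,im[:,:,::-1])
    return im,d
E
python3 - <<'E'
from h import *
for n in("top","side"):
    im,d=grab(n,n+"0.png"); np.savez(n+"0",im=im,d=d); print(n,cam(n))
    for q in ("cell0","block","tray","dock","lever_knob","lever_pivot","pocket","adapter"):
        print(q,[(np.round(r["centre"],1).tolist(),round(r["conf"],2)) for r in manip.mark_of(n,q)])
print(manip.state(),manip.tip_extent)
a=[cv2.imread("pics/%s0.png"%n) for n in("top","side")]
E
```

```text
top (array([[459.53450699,   0.        , 257.01153383],
       [  0.        , 459.53450699, 190.82504066],
       [  0.        ,   0.        ,   1.        ]]), -0.11175615852223213, array([ 0.22849771, -0.0154596 ,  1.53546229]), array([[ 0.02048149, -0.98080556,  0.19390967],
       [-0.99976504, -0.02146902, -0.00299242],
       [ 0.00709803, -0.19380282, -0.98101482]]))
cell0 [([179.2, 396.6], 0.83), ([189.2, 362.8], 0.82), ([166.5, 419.8], 0.81), ([158.7, 368.2], 0.73), ([214.4, 379.1], 0.56), ([222.4, 245.6], 0.47)]
block [([182.3, 140.3], 0.7)]
tray [([173.4, 301.2], 0.86)]
dock [([165.6, 210.7], 0.85), ([125.1, 197.7], 0.67)]
lever_knob [([228.0, 345.8], 0.33)]
lever_pivot []
pocket [([166.2, 212.4], 0.75), ([173.5, 204.6], 0.22)]
adapter []
side (array([[493.16932637,   0.        , 258.91581545],
       [  0.        , 493.16932637, 193.12353704],
       [  0.        ,   0.        ,   1.        ]]), -0.17084736133672473, array([-0.23159635,  1.11873618,  0.94010952]), array([[-0.828627  , -0.28875643,  0.47958004],
       [-0.55938755,  0.46003098, -0.68953395],
       [-0.021
[... 417 characters left out ...]
e+00,  5.27408474e-02,  1.61290663e+00, -6.83098927e-06,
        1.47600057e+00, -1.19000792e-01]), 'joint_vel': array([-4.18837321e-04,  9.00701585e-04,  6.38923818e-05,  2.15058209e-04,
       -3.10455366e-03,  1.33020421e-03]), 'joint_efforts': array([-1.32122783e-03, -3.93686664e+01, -3.70459235e+01, -2.94943347e-04,
        5.42026464e-04, -2.93249798e-05]), 'tool_pos': array([0.26609666, 0.56550069, 0.25027426]), 'tool_rot': array([-6.00283100e-06,  2.18137970e-01,  9.75917940e-01, -2.72562817e-05]), 'contact_force': array([ 0.12781142, -0.38606289,  0.22531603]), 'ft_torque': array([-0.023198  ,  0.01966606,  0.00930736]), 'grasp_force': 0.0, 'gripper_width': 1.0016747038223819} 0.019
```

View pics/top0.png

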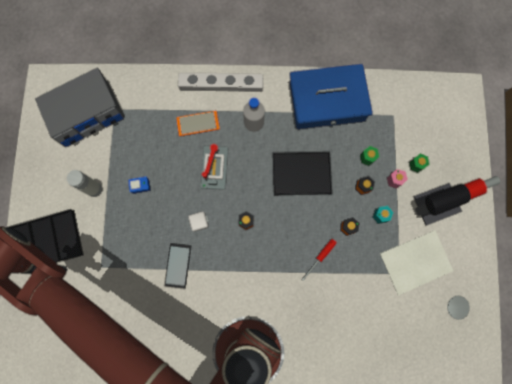

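View pics/side0.png

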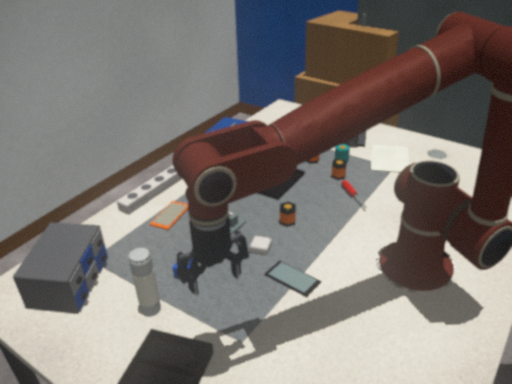

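Top view: orange-waisted cells at about (246,220), (366,184) and (349,227). The look-alikes are green (371,156) and (420,162), pink (399,178) and turquoise (384,214). The tray is at (302,173), the dock at (214,167) with the red lever over it, and the blue block at (139,185). The side view shows the same layout, with the gripper partly covering the block and dock. Next I'll enlarge the crops and measure.

```bash
cat > m.py <<'E'
from h import *
def load(n): z=np.load(n+"0.npz"); return z["im"],z["d"]
def blob(P,c,r,zlo,zhi):
    m=(np.hypot(P[...,0]-c[0],P[...,1]-c[1])<r)&(P[...,2]>zlo)&(P[...,2]<zhi); return P[m],m
E
python3 - <<'E'
from m import *
im,d=load("top"); P=cloud("top",d)
for nm,uv,zt in [("cA",(246,219),.06),("cB",(366,183),.06),("cC",(349,226),.06),("block",(139,184),.042),("adapter",(198,221),.028)]:
    c=at_z("top",uv,zt)[0]
    Q,m=blob(P,c,.05,zt-.012,zt+.012)
    if len(Q): 
        rr=cv2.minAreaRect((Q[:,:2]*1000).astype(np.float32)); print(nm,c.round(3),len(Q),np.median(Q[:,2]).round(4),Q[:,:2].mean(0).round(4),rr)
im2,d2=load("side"); P2=cloud("side",d2)
for nm,c in [("cA",at_z("top",(246,219),.06)[0]),("cB",at_z("top",(366,183),.06)[0]),("cC",at_z("top",(349,226),.06)[0])]:
    Q,m=blob(P2,c,.05,.05,.07); print("side",nm,len(Q),Q.mean(0).round(4) if len(Q) else"")
a=im[120:250,110:270,::-1]; b=im[140:250,325:445,::-1]
a=cv2.resize(a,None,fx=5,fy=5,interpolation=cv2.INTER_CUBIC)[:600,:]; cv2.imwrite("pics/a.png",a[:, :800])
b=cv2.resize(b,None,fx=5,fy=5,interpolation=cv2.INTER_CUBIC); cv2.imwrite("pics/b.png",b)
E
```

```text
cA [0.426 0.014 0.06 ] 206 0.0594 [0.4257 0.0135] ((426.4086608886719, 13.855522155761719), (51.897216796875, 45.525936126708984), 1.2223953008651733)
cB [ 0.554 -0.38   0.06 ] 214 0.0606 [ 0.5533 -0.3813] ((554.30615234375, -382.1686096191406), (50.97477722167969, 55.39573669433594), 75.7928237915039)
cC [ 0.41  -0.321  0.06 ] 221 0.0606 [ 0.4127 -0.3261] ((412.3594970703125, -326.13165283203125), (55.11708068847656, 50.8209228515625), 42.362789154052734)
block [0.538 0.375 0.042] 252 0.0414 [0.5398 0.3772] ((540.6534423828125, 378.0003967285156), (45.031089782714844, 62.33832931518555), 11.129384994506836)
adapter [0.421 0.173 0.028] 288 0.0268 [0.4219 0.1723] ((422.96826171875, 171.2093505859375), (57.377288818359375, 61.92811965942383), 16.71415901184082)
side cA 164 [0.4248 0.0234 0.0592]
side cB 0 
side cC 121 [ 0.4111 -0.3186  0.0596]
```

View pics/a.png

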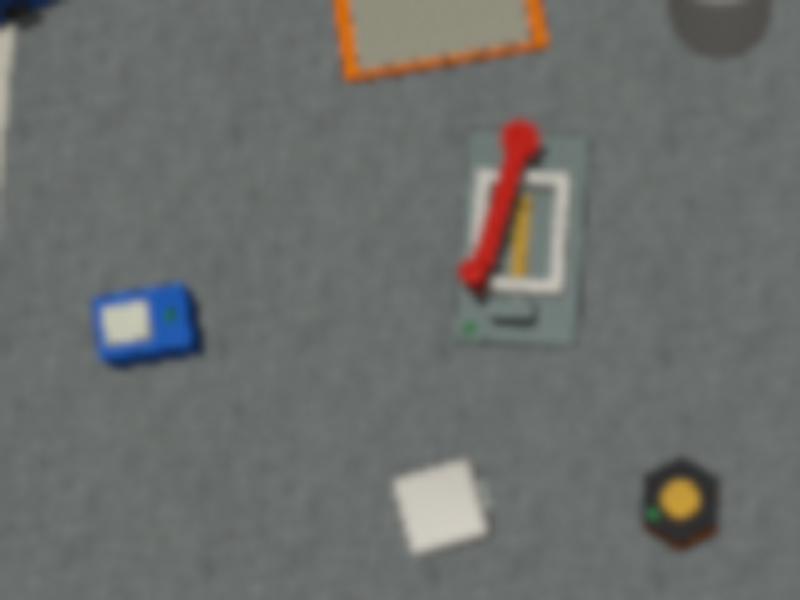

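View pics/b.png

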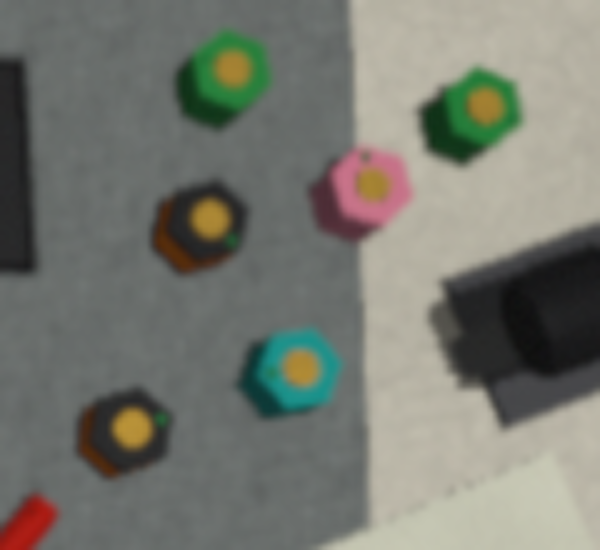

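The orange-waisted, black-topped cells are cA (246,220), cB (366,184) and cC (349,227). The plain green, pink and turquoise prisms are look-alikes. The lever pivots at the dock's far (+x) end near (214,148), and its knob is at (204,174). Next I'll measure yaws, the tray and the dock.

```bash
cat >> m.py <<'E'
from scipy.optimize import minimize
def hexfit(P,c,z=.06,tol=.009):
    Q,m=blob(P,c,.045,z-tol,z+tol); Q=Q[:,:2]
    # rasterised footprint fit: hexagon containing points, soft cost both ways
    g=np.stack(np.meshgrid(np.arange(-.045,.045,.001),np.arange(-.045,.045,.001)),-1).reshape(-1,2)+c[:2]
    from scipy.spatial import cKDTree
    on=cKDTree(Q).query(g)[0]<.0024
    def cost(p):
        a=p[2]+np.deg2rad(30+60*np.arange(6)); s=((g-p[:2])@np.array([np.cos(a),np.sin(a)])).max(1)-.025
        return np.mean((1/(1+np.exp(s/.001))-on)**2)
    best=min((minimize(cost,[*Q.mean(0),np.deg2rad(y)],method="Nelder-Mead",options=dict(initial_simplex=[[*Q.mean(0),np.deg2rad(y)],[Q[:,0].mean()+.003,Q[:,1].mean(),np.deg2rad(y)],[Q[:,0].mean(),Q[:,1].mean()+.003,np.deg2rad(y)],[*Q.mean(0),np.deg2rad(y+10)]])) for y in(-20,0,20)),key=lambda r:r.fun)
    return best.x[:2].round(4),round((np.rad2deg(best.x[2])+30)%60-30,1),round(best.fun,4)
E
python3 - <<'E'
from m import *
im,d=load("top"); P=cloud("top",d)
for n,c in dict(cA=(.426,.0135),cB=(.554,-.381),cC=(.4125,-.325)).items(): print(n,hexfit(P,np.array(c)))
for n,uv in dict(pink=(399,177),turq=(384,213),green=(371,155)).items(): print(n,at_z("top",uv,.06)[0].round(3))
# tray & dock
for q,z in(("tray",.016),("dock",.01),("phone",.009),("lever_knob",.06)):
    for r in manip.outline_of("top",q)[:2]:
        v,u=np.nonzero(r["region"]); W=at_z("top",np.c_[u,v],z); print(q,round(r["conf"],2),r["extent"],cv2.minAreaRect((W[:,:2]*1000).astype(np.float32)))
print("knob",at_z("top",[(204.4,174.4)],.089),"pivot",at_z("top",[(214,147.6)],.064))
# red pixels
hsv=cv2.cvtColor(im,cv2.COLOR_RGB2HSV); m=((hsv[...,0]<8)|(hsv[...,0]>172))&(hsv[...,1]>150)&(hsv[...,2]>90); m[:140]=0;m[190:]=0;m[:,:195]=0;m[:,230:]=0
Q=P[m]; print(len(Q),"knob pts",np.median(Q[Q[:,2]>.078],0),"arm",cv2.fitLine((Q[:,:2]).astype(np.float32),2,0,.01,.01).ravel(),Q.min(0),Q.max(0))
wh=(im.min(2)>150); wh[:140]=0; wh[190:]=0; wh[:,:198]=0; wh[:,230:]=0
v,u=np.nonzero(wh); W=at_z("top",np.c_[u,v],.026); print("rim",len(W),np.nanmedian(P[wh][:,2]),cv2.minAreaRect((W[:,:2]*1000).astype(np.float32)))
E
```

```text
cA (array([0.4261, 0.0137]), np.float64(-0.5), np.float64(0.0166))
cB (array([ 0.5537, -0.3819]), np.float64(-13.1), np.float64(0.0351))
cC (array([ 0.4128, -0.3265]), np.float64(-11.8), np.float64(0.0291))
pink [ 0.578 -0.493  0.06 ]
turq [ 0.455 -0.438  0.06 ]
green [ 0.651 -0.4    0.06 ]
tray 0.85 [271.3, 152.0, 330.5, 199.3] ((593.1052856445312, -169.29489135742188), (157.27345275878906, 204.5948028564453), 1.3986058235168457)
dock 0.8 [198.6, 143.3, 227.8, 187.5] ((615.6641235351562, 128.75408935546875), (87.44254302978516, 159.45472717285156), 89.61917114257812)
dock 0.19 [162.0, 242.0, 192.0, 290.8] ((273.9014892578125, 237.4664306640625), (72.84877014160156, 144.43096923828125), 84.79179382324219)
phone 0.94 [176.0, 113.5, 219.1, 134.2] ((767.159912109375, 192.33836364746094), (76.33709716796875, 149.6930694580078), 12.160823822021484)
phone 0.9 [166.3, 245.9, 190.6, 290.7] ((272.8348388671875, 237.1095428466797), (72.362060546875, 146.21005249023438), 85.29096984863281)
lever_knob 0.53 [203.7, 143.1, 218.3, 179.1] ((620.0360717773438, 137.4664306640625), (23.145719528198242, 118.20195770263672), 76.92573547363281)
knob [[0.56481842 0.1513443  0.089     ]] pivot [[0.66291708 0.12626583 0.064     ]]
147 knob pts [0.56702188 0.15004541 0.08804647] arm [ 0.9731427  -0.23020287  0.62005025  0.13794436] [0.55970173 0.11920292 0.00588381] [0.67700189 0.15992525 0.09567799]
rim 113 0.02472494260433189 ((611.31787109375, 127.96888732910156), (80.37622833251953, 61.61539840698242), 1.228045105934143)
```

```bash
cat > go.py <<'E'
import sys
from h import *
# python3 go.py x y z psi_deg : what to move, in tool axes (translation first, then rz)
s=manip.state(); q=s["tool_rot"]; M=R.from_quat(q[[1,2,3,0]]).as_matrix()
psi=np.rad2deg(np.arctan2(M[1,1],M[0,1])); x,y,z,t=map(float,sys.argv[1:5])
d=M.T@(np.array([x,y,z])-s["tool_pos"]); r=(psi-t+90)%180-90
if len(sys.argv)>5: r=(psi-t+180)%360-180
print("t",round(s["time"],2),"pos",s["tool_pos"].round(4),"psi",psi.round(2),"d",d.round(4),"rz",np.deg2rad(r).round(4),"q6",s["joint_pos"][5].round(2),"tilt",M[:,2].round(4),"F",s["contact_force"].round(1),"w",round(s["gripper_width"],3))
E
python3 go.py .4261 .0137 .15 29.5
```

```text
t 1.1 pos [0.2661 0.5655 0.2503] psi 64.8 d [-0.3797 -0.4312  0.1003] rz 0.6161 q6 -0.12 tilt [-0.  0. -1.] F [-0.3  0.5 -0.6] w 1.0
```

The manual's scale: shifts go in shares of 62.5 mm and turns go in shares of pi/2 rad. Converting my numbers, -0.0359 m is -0.5744, -0.0316 m is -0.5056.

```bash
python3 -m crank '[{"jaw": 1, "x": -0.5056, "y": -0.5744}, {"jaw": 1, "x": -0.5056, "y": -0.5744}, {"jaw": 1, "x": -0.5056, "y": -0.5744}, {"jaw": 1, "x": -0.5056, "y": -0.5744}]' && python3 -m crank '[{"jaw": 1, "x": -0.5056, "y": -0.5744}, {"jaw": 1, "x": -0.5056, "y": -0.5744}, {"jaw": 1, "x": -0.5056, "y": -0.5744}, {"jaw": 1, "x": -0.5056, "y": -0.5744}]' && python3 -m crank '[{"jaw": 1, "x": -0.5056, "y": -0.5744, "z": 0.4}, {"jaw": 1, "x": -0.5056, "y": -0.5744, "z": 0.4}, {"jaw": 1, "x": -0.5056, "y": -0.5744, "z": 0.4}, {"jaw": 1, "x": -0.5056, "y": -0.5744, "z": 0.4}]' && python3 -m crank '[{"jaw": 1, "az": 0.098}, {"jaw": 1, "az": 0.098}, {"jaw": 1, "az": 0.098}, {"jaw": 1, "az": 0.098}, {"jaw": 1}]'
python3 go.py .4261 .0137 .04 29.5
python3 - <<'E'
from m import *
im,d=grab("top"); P=cloud("top",d); np.savez("top1",im=im,d=d)
r=manip.mark_of("top","cell0"); print([(np.round(x["centre"],1).tolist(),round(x["conf"],2)) for x in r])
for n,c in dict(cB=(.554,-.381),cC=(.4125,-.325)).items(): print(n,hexfit(P,np.array(c)))
cv2.imwrite("pics/top1.png",cv2.resize(im[:,:300,::-1],None,fx=1.5,fy=1.5))
E
```

```text
time: 1.6
tool_pos: [0.3195, 0.3804, 0.2504]
tool_rot: [0.0, 0.218, 0.976, 0.0]
contact_force: [1.0, -0.1, 0.0]
gripper_width: 0.998
grasp_force: 0.0
time: 2.1
tool_pos: [0.3728, 0.1966, 0.2506]
tool_rot: [0.0, 0.218, 0.976, 0.0]
contact_force: [0.2, 0.3, 0.4]
gripper_width: 1.002
grasp_force: 0.0
time: 2.6
tool_pos: [0.4262, 0.0127, 0.15]
tool_rot: [0.001, 0.218, 0.976, 0.0]
contact_force: [0.3, -0.2, 0.6]
gripper_width: 1.001
grasp_force: 0.0
time: 3.22
tool_pos: [0.4258, 0.0142, 0.1504]
tool_rot: [0.0, 0.503, 0.864, 0.0]
contact_force: [-0.1, 0.1, 0.2]
gripper_width: 0.998
grasp_force: 0.0
t 3.23 pos [0.4258 0.0142 0.1504] psi 29.61 d [-6.000e-04 -1.000e-04  1.104e-01] rz 0.0019 q6 -0.66 tilt [ 3.e-04 -1.e-04 -1.e+00] F [-0.1  0.1  0.2] w 0.998
[([190.6, 361.4], 0.77), ([226.4, 347.7], 0.64), ([165.8, 416.7], 0.63), ([158.2, 368.6], 0.62), ([220.7, 243.4], 0.59), ([178.3, 395.8], 0.59), ([215.1, 376.6], 0.5), ([257.0, 319.3], 0.38)]
cB (array([ 0.5537, -0.3818]), np.float64(-12.7), np.float64(0.0376))
cC (array([ 0.413 , -0.3267]), np.float64(-12.8), np.float64(0.0289))
```

View pics/top1.png

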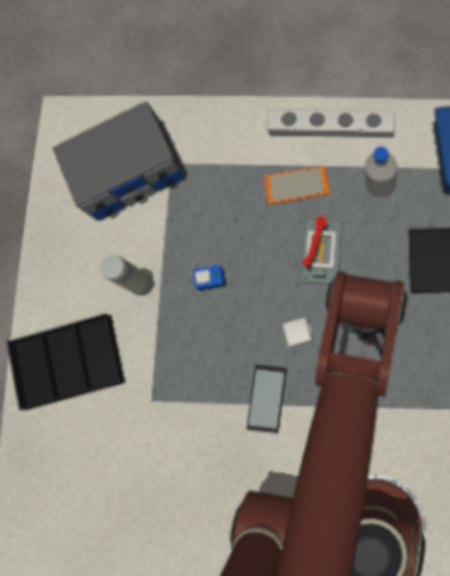

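The left half shows no further cells; the block at (208,277 in this crop) and the dock are untouched. So there are three batteries. Next is a grip on cA, then a regrip turned 60° to centre it.

```bash
python3 -m crank '[{"jaw": 1, "z": 0.64}, {"jaw": 1, "z": 0.64}, {"jaw": 1, "z": 0.48}, {"jaw": 0}, {"jaw": 0}]' && python3 -m crank '[{"jaw": 0}, {"jaw": 0}, {"jaw": 0}, {"jaw": 0}]' && python3 go.py .4261 .0137 .04 29.5; python3 -m crank '[{"jaw": 1}, {"jaw": 1}, {"jaw": 1}, {"jaw": 1}]' >/dev/null&& python3 go.py .4261 .0137 .04 89.5;
```

```text
time: 3.95
tool_pos: [0.4267, 0.0141, 0.0416]
tool_rot: [0.001, 0.503, 0.864, 0.0]
contact_force: [0.4, -0.5, 0.3]
gripper_width: 0.6
grasp_force: 0.0
time: 4.45
tool_pos: [0.4271, 0.0141, 0.0419]
tool_rot: [0.001, 0.504, 0.864, 0.0]
contact_force: [-0.3, 0.6, 6.3]
gripper_width: 0.579
grasp_force: 63.7
t 4.45 pos [0.4271 0.0141 0.0419] psi 29.52 d [ 0.0002 -0.0011  0.0019] rz 0.0004 q6 -0.66 tilt [ 2.7e-03 -4.0e-04 -1.0e+00] F [-0.3  0.6  6.3] w 0.579
t 4.95 pos [0.4256 0.0143 0.0401] psi 29.51 d [-0.0008  0.0002  0.0001] rz -1.047 q6 -0.66 tilt [-4.e-04  1.e-04 -1.e+00] F [-0.  -0.1 -0. ] w 1.004
```

To row units: -0.1745 rad / 1.5708 = -0.1111.

```bash
python3 -m crank '[{"jaw": 1, "az": -0.1111}, {"jaw": 1, "az": -0.1111}, {"jaw": 1, "az": -0.1111}, {"jaw": 1, "az": -0.1111}, {"jaw": 1, "az": -0.1111}]' >/dev/null && python3 -m crank '[{"jaw": 1, "az": -0.1111}, {"jaw": 1}, {"jaw": 0}, {"jaw": 0}, {"jaw": 0}]' >/dev/null&& python3 -m crank '[{"jaw": 0}, {"jaw": 0}, {"jaw": 0}]' && python3 -m crank '[{"jaw": 0, "z": -0.48}, {"jaw": 0, "z": -0.64}, {"jaw": 0}]' && python3 go.py .5786 -.194 .11 90
```

```text
time: 6.58
tool_pos: [0.4261, 0.0142, 0.0405]
tool_rot: [0.0, 0.004, 1.0, -0.0]
contact_force: [0.8, 0.4, 2.3]
gripper_width: 0.584
grasp_force: 62.5
time: 6.95
tool_pos: [0.4277, 0.014, 0.1131]
tool_rot: [0.003, 0.004, 1.0, -0.0]
contact_force: [0.2, -0.8, -1.7]
gripper_width: 0.58
grasp_force: 62.6
t 6.95 pos [0.4277 0.014  0.1131] psi 89.5 d [-0.1527 -0.2066  0.0042] rz -0.0088 q6 -1.7 tilt [ 0.006 -0.001 -1.   ] F [ 0.2 -0.8 -1.7] w 0.58
```

To row units: -0.0344 m is -0.5504, -0.0255 m is -0.408.

```bash
python3 -m crank '[{"jaw": 0, "x": -0.408, "y": -0.5504}, {"jaw": 0, "x": -0.408, "y": -0.5504}, {"jaw": 0, "x": -0.408, "y": -0.5504}, {"jaw": 0, "x": -0.408, "y": -0.5504}]' >/dev/null && python3 -m crank '[{"jaw": 0, "x": -0.408, "y": -0.5504}, {"jaw": 0, "x": -0.408, "y": -0.5504, "az": -0.0057}, {"jaw": 0, "z": 0.48}, {"jaw": 0, "z": 0.32}, {"jaw": 0}]' >/dev/null && python3 go.py .5786 -.194 .046 90
```

```text
t 8.07 pos [ 0.574  -0.1918  0.0561] psi 90.03 d [-0.0047 -0.0022  0.01  ] rz 0.0005 q6 -2.02 tilt [-0.0071  0.0034 -1.    ] F [ 0.1  0.6 -1.9] w 0.577
```

```bash
python3 - <<'E'
from m import *
im,d=grab("side"); P=cloud("side",d)
# tray floor/wall as seen from side and top
for n in("side","top"):
    im,d=grab(n); P=cloud(n,d)
    for nm,c in dict(floor=(.62,-.12),floor2=(.55,-.12)).items():
        m=np.hypot(P[...,0]-c[0],P[...,1]-c[1])<.012; print(n,nm,m.sum(),np.nanmedian(P[m][:,2]).round(4) if m.any() else"")
cv2.imwrite("pics/s2.png",cv2.resize(grab("side")[0][130:250,200:360,::-1],None,fx=5,fy=5,interpolation=cv2.INTER_CUBIC))
E
```

```text
side floor 21 0.0063
side floor2 114 0.3386
top floor 37 0.0056
top floor2 35 0.3896
```

View pics/s2.png

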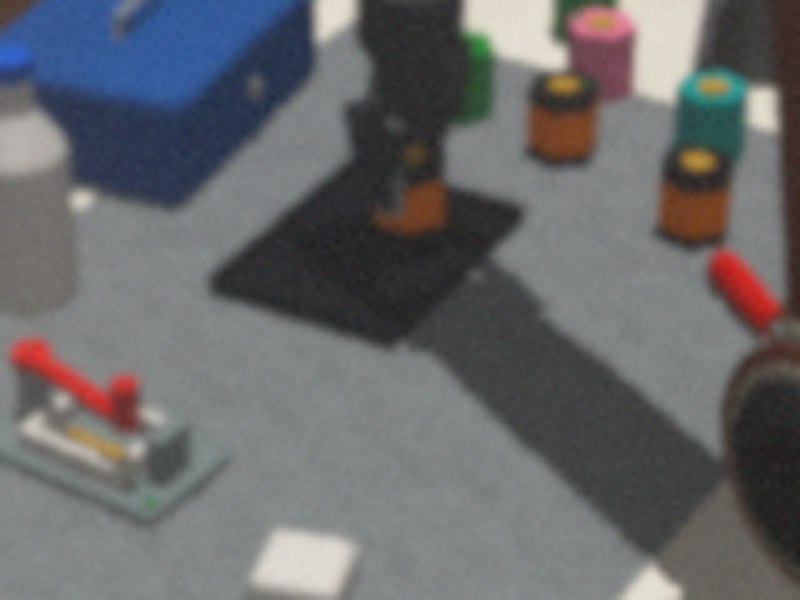

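The cell hangs over the tray at about (410,200 in the crop), and the other two cells stand untouched. The tray floor measures 5–6 mm high, as stated. I'll check that the arm has settled, then lower.

```bash
python3 -m crank '[{"jaw": 0}, {"jaw": 0}]' >/dev/null; python3 go.py .5786 -.194 .046 90
```

```text
t 8.53 pos [ 0.5774 -0.1936  0.0612] psi 90.02 d [-0.0012 -0.0004  0.0152] rz 0.0004 q6 -2.02 tilt [ 1.3e-03 -6.0e-04 -1.0e+00] F [ 0.4 -0.2 -1.9] w 0.582
```

To row units: 0.007 m is 0.112, -0.0012 m is -0.0192.

```bash
python3 -m crank '[{"jaw": 0, "x": -0.0192, "y": -0.0064, "z": 0.112}, {"jaw": 0, "z": 0.112}, {"jaw": 0}, {"jaw": 0}]' ; python3 go.py .5786 -.194 .046 90
```

```text
time: 9.02
tool_pos: [0.5778, -0.1937, 0.0456]
tool_rot: [-0.001, -0.0, 1.0, 0.0]
contact_force: [0.2, -0.2, -1.5]
gripper_width: 0.581
grasp_force: 62.9
t 9.03 pos [ 0.5778 -0.1937  0.0456] psi 90.01 d [-0.0008 -0.0003 -0.0004] rz 0.0002 q6 -2.02 tilt [-1.e-03  5.e-04 -1.e+00] F [ 0.2 -0.2 -1.5] w 0.581
```

To row units: 0.001 m is 0.016.

```bash
python3 -m crank '[{"jaw": 0, "z": 0.016}, {"jaw": 0}, {"jaw": 0}]' ; python3 go.py .5786 -.194 .046 90; python3 -m crank '[{"jaw": 1}, {"jaw": 1}, {"jaw": 1}, {"jaw": 1}]'; python3 -m crank '[{"jaw": 1, "z": -0.64}, {"jaw": 1, "z": -0.64}, {"jaw": 1}]' >/dev/null;  python3 go.py .413 -.3266 .126 77.5
python3 - <<'E'
from m import *
im,d=grab("top"); P=cloud("top",d)
for n,c in dict(cB=(.554,-.381),cC=(.4125,-.325)).items(): print(n,hexfit(P,np.array(c)))
E
```

```text
time: 9.4
tool_pos: [0.5781, -0.1938, 0.0456]
tool_rot: [-0.0, -0.0, 1.0, 0.0]
contact_force: [-2.6, 1.7, 3.6]
gripper_width: 0.581
grasp_force: 63.2
t 9.4 pos [ 0.5781 -0.1938  0.0456] psi 90.02 d [-0.0005 -0.0002 -0.0004] rz 0.0003 q6 -2.02 tilt [-3.e-04  1.e-04 -1.e+00] F [-2.6  1.7  3.6] w 0.581
time: 9.9
tool_pos: [0.5782, -0.1939, 0.0452]
tool_rot: [0.0, -0.0, 1.0, -0.0]
contact_force: [0.3, -0.7, 0.5]
gripper_width: 1.0
grasp_force: 0.0
t 10.28 pos [ 0.5809 -0.1951  0.1302] psi 90.01 d [ 0.1679 -0.1314  0.0033] rz 0.2184 q6 -2.02 tilt [ 0.0079 -0.0037 -1.    ] F [0.1 0.3 0.1] w 1.002
cB (array([ 0.5539, -0.3815]), np.float64(-13.4), np.float64(0.0344))
cC (array([ 0.4131, -0.3266]), np.float64(-11.5), np.float64(0.0271))
```

To row units: 0.033 m is 0.528, -0.0265 m is -0.424.

```bash
python3 -m crank '[{"jaw": 1, "x": 0.528, "y": -0.424}, {"jaw": 1, "x": 0.528, "y": -0.424}, {"jaw": 1, "x": 0.528, "y": -0.424}, {"jaw": 1, "x": 0.528, "y": -0.424}, {"jaw": 1, "x": 0.528, "y": -0.424}]' >/dev/null && python3 -m crank '[{"jaw": 1, "az": 0.0694}, {"jaw": 1, "az": 0.0637}, {"jaw": 1}, {"jaw": 1}]' >/dev/null; python3 go.py .413 -.3266 .04 78
```

```text
t 11.45 pos [ 0.4129 -0.3259  0.1244] psi 78.13 d [-0.0004 -0.0007  0.0843] rz 0.0022 q6 -2.17 tilt [-0.0011  0.0012 -1.    ] F [ 0.7 -0.4  0. ] w 1.001
```

Now grip, open, turn 60°, regrip and lift.

To row units: 0.04 m is 0.64, 0.004 m is 0.064.

```bash
python3 -m crank '[{"jaw": 1, "y": -0.008, "z": 0.64}, {"jaw": 1, "z": 0.64}, {"jaw": 1, "z": 0.064}, {"jaw": 0}, {"jaw": 0}]' >/dev/null && python3 -m crank '[{"jaw": 0}, {"jaw": 0}, {"jaw": 0}, {"jaw": 0}]' && python3 -m crank '[{"jaw": 1}, {"jaw": 1}, {"jaw": 1}, {"jaw": 1}]' >/dev/null && python3 -m crank '[{"jaw": 1, "az": 0.1111}, {"jaw": 1, "az": 0.1111}, {"jaw": 1, "az": 0.1111}, {"jaw": 1, "az": 0.1111}, {"jaw": 1, "az": 0.1111}]' >/dev/null && python3 -m crank '[{"jaw": 1, "az": 0.1111}, {"jaw": 1}, {"jaw": 0}, {"jaw": 0}, {"jaw": 0}]' >/dev/null&& python3 -m crank '[{"jaw": 0}, {"jaw": 0}, {"jaw": 0}]' && python3 -m crank '[{"jaw": 0, "z": -0.48}, {"jaw": 0, "z": -0.64}, {"jaw": 0, "z": -0.32}, {"jaw": 0}, {"jaw": 0}]' && python3 go.py .5781 -.1438 .1304 30
```

```text
time: 12.58
tool_pos: [0.4145, -0.3283, 0.0437]
tool_rot: [0.002, 0.104, 0.995, -0.001]
contact_force: [-0.1, 0.6, 6.5]
gripper_width: 0.573
grasp_force: 63.7
time: 14.7
tool_pos: [0.4132, -0.3271, 0.0415]
tool_rot: [0.0, 0.587, 0.809, -0.0]
contact_force: [0.3, 0.0, 1.9]
gripper_width: 0.58
grasp_force: 63.0
time: 15.32
tool_pos: [0.4123, -0.326, 0.1295]
tool_rot: [-0.001, 0.587, 0.809, 0.0]
contact_force: [0.4, -0.0, -2.0]
gripper_width: 0.58
grasp_force: 62.7
t 15.32 pos [ 0.4123 -0.326   0.1295] psi 18.05 d [ 0.1219  0.2141 -0.0008] rz -0.2086 q6 -1.13 tilt [-0.0021  0.0022 -1.    ] F [ 0.4 -0.  -2. ] w 0.58
```

To row units: 0.043 m is 0.688, 0.025 m is 0.4.

```bash
python3 -m crank '[{"jaw": 0, "x": 0.4, "y": 0.688}, {"jaw": 0, "x": 0.4, "y": 0.688}, {"jaw": 0, "x": 0.4, "y": 0.688}, {"jaw": 0, "x": 0.4, "y": 0.688}, {"jaw": 0, "x": 0.4, "y": 0.688}]' >/dev/null && python3 -m crank '[{"jaw": 0, "az": -0.0662}, {"jaw": 0, "az": -0.0662}, {"jaw": 0, "z": 0.32}, {"jaw": 0, "z": 0.16}, {"jaw": 0}]' >/dev/null; python3 -m crank '[{"jaw": 0}, {"jaw": 0}]'; python3 go.py .5781 -.1408 .046 30
```

```text
time: 16.82
tool_pos: [0.5793, -0.1417, 0.1021]
tool_rot: [0.001, 0.5, 0.866, 0.0]
contact_force: [-0.4, 0.4, -1.9]
gripper_width: 0.577
grasp_force: 63.3
t 16.82 pos [ 0.5793 -0.1417  0.1021] psi 29.94 d [ 0.0014 -0.0006  0.0561] rz -0.001 q6 -0.89 tilt [ 1.3e-03 -5.0e-04 -1.0e+00] F [-0.4  0.4 -1.9] w 0.577
```

To row units: 0.03 m is 0.48, 0.0014 m is 0.0224.

```bash
python3 -m crank '[{"jaw": 0, "x": 0.0224, "z": 0.48}, {"jaw": 0, "z": 0.32}, {"jaw": 0, "z": 0.064}, {"jaw": 0}, {"jaw": 0}]'  && python3 -m crank '[{"jaw": 0, "z": 0.016}, {"jaw": 0}, {"jaw": 0}]'; python3 go.py .5781 -.1438 .046 30
```

```text
time: 17.45
tool_pos: [0.5787, -0.1405, 0.048]
tool_rot: [0.001, 0.5, 0.866, 0.0]
contact_force: [-0.6, -0.1, -1.7]
gripper_width: 0.579
grasp_force: 63.5
time: 17.82
tool_pos: [0.5783, -0.1403, 0.0465]
tool_rot: [0.0, 0.5, 0.866, 0.0]
contact_force: [0.2, -0.3, -0.8]
gripper_width: 0.575
grasp_force: 63.5
t 17.82 pos [ 0.5783 -0.1403  0.0465] psi 29.97 d [-0.0029 -0.0019  0.0005] rz -0.0006 q6 -0.89 tilt [ 5.e-04 -2.e-04 -1.e+00] F [ 0.2 -0.3 -0.8] w 0.575
```

To row units: -0.0026 m is -0.0416, -0.0015 m is -0.024.

```bash
python3 -m crank '[{"jaw": 0, "x": -0.0416, "y": -0.024}, {"jaw": 0}, {"jaw": 0}]' |sed -n 2,4p; python3 -m crank '[{"jaw": 0, "x": -0.0144, "y": -0.008}, {"jaw": 0}, {"jaw": 0}]'|sed -n 2,4p;
```

```text
tool_pos: [0.5782, -0.1435, 0.0466]
tool_rot: [0.0, 0.5, 0.866, -0.0]
contact_force: [-0.4, -0.1, 0.3]
tool_pos: [0.5782, -0.144, 0.0465]
tool_rot: [-0.0, 0.5, 0.866, 0.0]
contact_force: [0.1, 3.1, 2.3]
```

To row units: -0.04 m is -0.64, -0.0387 m is -0.6192, 0.1135 rad / 1.5708 = 0.0723.

```bash
python3 -m crank '[{"jaw": 1}, {"jaw": 1}, {"jaw": 1}, {"jaw": 1}]'|sed -n 2,4p; python3 -m crank '[{"jaw": 1, "z": -0.64}, {"jaw": 1, "z": -0.64}, {"jaw": 1}]' >/dev/null;python3 -m crank '[{"jaw": 1, "x": -0.6192, "y": -0.4464}, {"jaw": 1, "x": -0.6192, "y": -0.4464}, {"jaw": 1, "x": -0.6192, "y": -0.4464}, {"jaw": 1, "x": -0.6192, "y": -0.4464}, {"jaw": 1, "x": -0.6192, "y": -0.4464}]' >/dev/null;python3 -m crank '[{"jaw": 1, "az": 0.0723}, {"jaw": 1, "az": 0.0723}, {"jaw": 1}, {"jaw": 1}]' >/dev/null;  python3 go.py .5539 -.3815 .04 17
python3 - <<'E'
from m import *
im,d=grab("top"); P=cloud("top",d); np.savez("top2",im=im,d=d)
for n,c,z in (("cB",(.554,-.381),.06),("A",(.578,-.194),.065),("B",(.578,-.144),.065)): 
    try: print(n,hexfit(P,np.array(c),z))
    except Exception as e: print(n,e)
cv2.imwrite("pics/t2.png",cv2.resize(im[130:240,240:400,::-1],None,fx=5,fy=5,interpolation=cv2.INTER_CUBIC))
E
```

```text
tool_pos: [0.578, -0.1444, 0.0462]
tool_rot: [-0.0, 0.5, 0.866, -0.0]
contact_force: [-0.7, -0.0, 0.3]
t 20.57 pos [ 0.5536 -0.3812  0.1255] psi 17.06 d [-0.0004  0.0002  0.0855] rz 0.001 q6 -1.01 tilt [-9.e-04  7.e-04 -1.e+00] F [0.6 0.3 0. ] w 1.0
cB (array([nan, nan]), np.float64(-20.0), np.float64(nan))
A (array([ 0.5783, -0.1942]), np.float64(1.6), np.float64(0.1125))
B (array([ 0.5786, -0.1453]), np.float64(0.6), np.float64(0.106))m.py:15: RuntimeWarning: Mean of empty slice.
  best=min((minimize(cost,[*Q.mean(0),np.deg2rad(y)],method="Nelder-Mead",options=dict(initial_simplex=[[*Q.mean(0),np.deg2rad(y)],[Q[:,0].mean()+.003,Q[:,1].mean(),np.deg2rad(y)],[Q[:,0].mean(),Q[:,1].mean()+.003,np.deg2rad(y)],[*Q.mean(0),np.deg2rad(y+10)]])) for y in(-20,0,20)),key=lambda r:r.fun)
  ret = um.true_divide(
  ret = ret.dtype.type(ret / rcount)
```

View pics/t2.png

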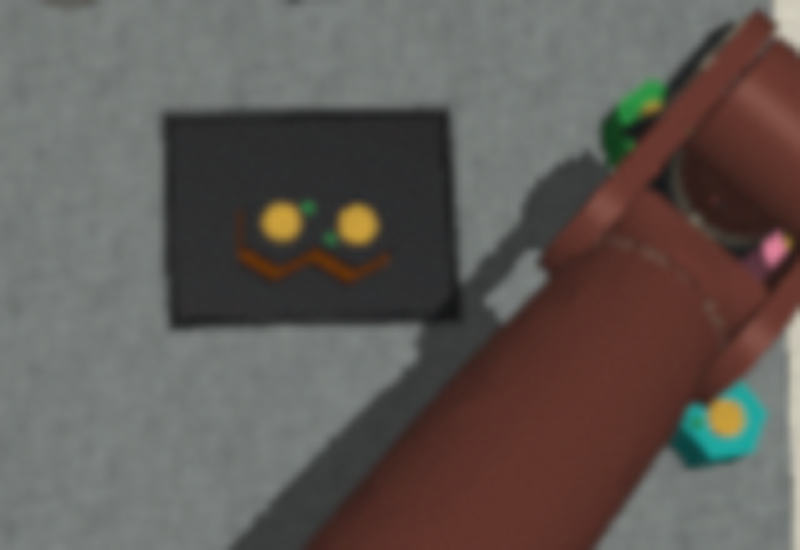

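The two cells stand side by side in the tray (contacts at (357,223) and (281,222) in the crop) and their waists join. Now the third.

To row units: 0.04 m is 0.64, 0.005 m is 0.08.

```bash
python3 -m crank '[{"jaw": 1, "z": 0.64}, {"jaw": 1, "z": 0.64}, {"jaw": 1, "z": 0.08}, {"jaw": 0}, {"jaw": 0}]' >/dev/null && python3 -m crank '[{"jaw": 0}, {"jaw": 0}, {"jaw": 0}, {"jaw": 0}]' && python3 -m crank '[{"jaw": 1}, {"jaw": 1}, {"jaw": 1}, {"jaw": 1}]' >/dev/null && python3 -m crank '[{"jaw": 1, "az": -0.1111}, {"jaw": 1, "az": -0.1111}, {"jaw": 1, "az": -0.1111}, {"jaw": 1, "az": -0.1111}, {"jaw": 1, "az": -0.1111}]' >/dev/null && python3 -m crank '[{"jaw": 1, "az": -0.1111}, {"jaw": 1}, {"jaw": 0}, {"jaw": 0}, {"jaw": 0}]' >/dev/null&& python3 -m crank '[{"jaw": 0}, {"jaw": 0}, {"jaw": 0}]' && python3 -m crank '[{"jaw": 0, "z": -0.48}, {"jaw": 0, "z": -0.64}, {"jaw": 0, "z": -0.32}, {"jaw": 0}, {"jaw": 0}]' && python3 go.py .6252 -.169 .1304 90
```

```text
time: 21.75
tool_pos: [0.5554, -0.3828, 0.0442]
tool_rot: [0.002, 0.595, 0.804, -0.0]
contact_force: [-0.2, 0.2, 5.7]
gripper_width: 0.576
grasp_force: 64.1
time: 23.88
tool_pos: [0.5541, -0.3817, 0.0415]
tool_rot: [0.0, 0.114, 0.994, -0.0]
contact_force: [1.6, -0.2, 0.6]
gripper_width: 0.572
grasp_force: 63.4
time: 24.5
tool_pos: [0.5529, -0.3808, 0.129]
tool_rot: [-0.001, 0.114, 0.994, 0.001]
contact_force: [1.1, -0.4, -2.5]
gripper_width: 0.58
grasp_force: 63.0
t 24.5 pos [ 0.5529 -0.3808  0.129 ] psi 76.94 d [-0.0226  0.2226 -0.0011] rz -0.2279 q6 -2.06 tilt [-0.0027  0.0022 -1.    ] F [ 1.1 -0.4 -2.5] w 0.58
```

To row units: 0.0446 m is 0.7136, -0.0045 m is -0.072.

```bash
python3 -m crank '[{"jaw": 0, "x": -0.072, "y": 0.7136}, {"jaw": 0, "x": -0.072, "y": 0.7136}, {"jaw": 0, "x": -0.072, "y": 0.7136}, {"jaw": 0, "x": -0.072, "y": 0.7136}, {"jaw": 0, "x": -0.072, "y": 0.7136}]' >/dev/null && python3 -m crank '[{"jaw": 0, "az": -0.0726}, {"jaw": 0, "az": -0.0726}, {"jaw": 0, "z": 0.32}, {"jaw": 0, "z": 0.16}, {"jaw": 0}]' >/dev/null; python3 -m crank '[{"jaw": 0}, {"jaw": 0}, {"jaw": 0}]'>/dev/null; python3 go.py .6252 -.169 .048 90
```

```text
t 26.12 pos [ 0.6266 -0.1696  0.1021] psi 90.0 d [0.0014 0.0007 0.0541] rz 0.0001 q6 -1.95 tilt [ 1.2e-03 -5.0e-04 -1.0e+00] F [-0.6  0.2 -2.8] w 0.579
```

To row units: 0.03 m is 0.48, 0.02 m is 0.32.

```bash
python3 -m crank '[{"jaw": 0, "x": 0.016, "y": 0.008, "z": 0.48}, {"jaw": 0, "z": 0.32}, {"jaw": 0, "z": 0.048}, {"jaw": 0}, {"jaw": 0}]'|sed -n 2,4p  && python3 -m crank '[{"jaw": 0, "z": 0.024}, {"jaw": 0}, {"jaw": 0}]' |sed -n 2,4p; python3 go.py .6214 -.169 .046 90
```

```text
tool_pos: [0.6257, -0.1691, 0.0492]
tool_rot: [0.001, -0.0, 1.0, -0.0]
contact_force: [0.5, 0.4, -2.1]
tool_pos: [0.6252, -0.1689, 0.0469]
tool_rot: [0.0, -0.0, 1.0, -0.0]
contact_force: [-0.3, 0.9, -2.1]
t 27.12 pos [ 0.6252 -0.1689  0.0469] psi 90.01 d [ 0.0038 -0.0001  0.0009] rz 0.0002 q6 -1.95 tilt [ 1.e-04 -1.e-04 -1.e+00] F [-0.3  0.9 -2.1] w 0.577
```

The manual's scale: shifts go in shares of 62.5 mm and turns go in shares of pi/2 rad. Converting my numbers, 0.0008 m is 0.0128.

```bash
python3 -m crank '[{"jaw": 0, "z": 0.0128}, {"jaw": 0}]' |sed -n 2,4p; python3 -m crank '[{"jaw": 0, "x": 0.048}, {"jaw": 0}, {"jaw": 0}]' |sed -n 2,4p; python3 -m crank '[{"jaw": 0, "x": 0.0128}, {"jaw": 0}, {"jaw": 0}]'|sed -n 2,4p;python3 -m crank '[{"jaw": 0, "x": 0.0096}, {"jaw": 0}, {"jaw": 0}]'|sed -n 2,4p
```

```text
tool_pos: [0.6253, -0.169, 0.0465]
tool_rot: [0.0, -0.0, 1.0, -0.0]
contact_force: [-1.3, 1.1, 1.8]
tool_pos: [0.6226, -0.1691, 0.0465]
tool_rot: [0.001, -0.0, 1.0, -0.0]
contact_force: [1.7, -0.3, 2.5]
tool_pos: [0.6219, -0.1691, 0.0465]
tool_rot: [0.001, -0.0, 1.0, -0.0]
contact_force: [2.6, -0.2, 2.4]
tool_pos: [0.6214, -0.1691, 0.0465]
tool_rot: [0.001, -0.0, 1.0, -0.0]
contact_force: [4.1, 0.1, 3.8]
```

To row units: 0.0004 m is 0.0064.

```bash
python3 -m crank '[{"jaw": 0, "x": 0.0064}, {"jaw": 0}, {"jaw": 0}]'|sed -n 2,4p; python3 -m crank '[{"jaw": 1}, {"jaw": 1}, {"jaw": 1}, {"jaw": 1}]'|sed -n 2,4p; python3 -m crank '[{"jaw": 1, "z": -0.64}, {"jaw": 1, "z": -0.64}, {"jaw": 1, "z": -0.64}, {"jaw": 1}]' >/dev/null; python3 go.py .5667 .150 .11 45
```

```text
tool_pos: [0.6209, -0.1691, 0.0466]
tool_rot: [0.001, -0.0, 1.0, -0.0]
contact_force: [5.7, -0.4, 5.2]
tool_pos: [0.6198, -0.1687, 0.0454]
tool_rot: [-0.001, -0.0, 1.0, 0.0]
contact_force: [1.1, -0.2, 0.3]
t 29.88 pos [ 0.6228 -0.1699  0.1713] psi 90.01 d [0.0565 0.3201 0.0598] rz 0.7856 q6 -1.95 tilt [ 0.0079 -0.0033 -1.    ] F [ 0.3 -0.9  0.8] w 0.997
```

```bash
python3 -m crank '[{"jaw": 1, "x": 0.1232, "y": 0.7312}, {"jaw": 1, "x": 0.1232, "y": 0.7312}, {"jaw": 1, "x": 0.1232, "y": 0.7312}, {"jaw": 1, "x": 0.1232, "y": 0.7312}]' >/dev/null; python3 -m crank '[{"jaw": 1, "x": 0.1232, "y": 0.7312}, {"jaw": 1, "x": 0.1232, "y": 0.7312}, {"jaw": 1, "x": 0.1232, "y": 0.7312}, {"jaw": 1, "az": 0.0789}, {"jaw": 1, "az": 0.0789}]' >/dev/null;python3 -m crank '[{"jaw": 1}, {"jaw": 1}, {"jaw": 1}]' >/dev/null;python3 go.py .566 .1507 .088 75.8
python3 - <<'E'
from m import *
im,d=grab("top"); P=cloud("top",d); np.savez("top3",im=im,d=d)
for n,c,z in (("A",(.578,-.194),.065),("B",(.578,-.144),.065),("C",(.621,-.169),.065)): 
    m=(np.hypot(P[...,0]-c[0],P[...,1]-c[1])<.02)&(P[...,2]>.04); Q=P[m]; print(n,len(Q),Q[:,2].min().round(4),Q[:,2].max().round(4))
hsv=cv2.cvtColor(im,cv2.COLOR_RGB2HSV)
g=((hsv[...,0]>14)&(hsv[...,0]<30)&(hsv[...,1]>100)&(hsv[...,2]>130)).astype(np.uint8); g[:, :270]=0; g[:,335:]=0; g[:140]=0; g[200:]=0
k=cv2.connectedComponentsWithStats(g); C=[at_z("top",k[3][i],.065)[0][:2] for i in range(1,k[0]) if k[2][i,4]>15]; print(np.round(C,4)); 
C=np.array(C); print([np.linalg.norm(C[i]-C[j]).round(4) for i in range(len(C)) for j in range(i)])
a=cv2.resize(im[140:210,260:345,::-1],None,fx=4.6,fy=4.6,interpolation=cv2.INTER_CUBIC)
s=grab("side")[0]; np.save("side3",s); b=cv2.resize(s[130:215,215:310,::-1],(391,322),interpolation=cv2.INTER_CUBIC)
cv2.imwrite("pics/t3.png",np.hstack([a,b]))
E
```

```text
t 31.38 pos [0.5663 0.1508 0.1657] psi 75.83 d [ 0.0003 -0.0001  0.0777] rz 0.0006 q6 -1.19 tilt [-5.e-04 -1.e-04 -1.e+00] F [ 0.3 -0.  -0.1] w 0.999
A 112 0.0528 0.077
B 108 0.0576 0.0731
C 113 0.0572 0.0726
[[ 0.6211 -0.1707]
 [ 0.5784 -0.1463]
 [ 0.5784 -0.1967]]
[np.float64(0.0493), np.float64(0.05), np.float64(0.0504)]
```

View pics/t3.png

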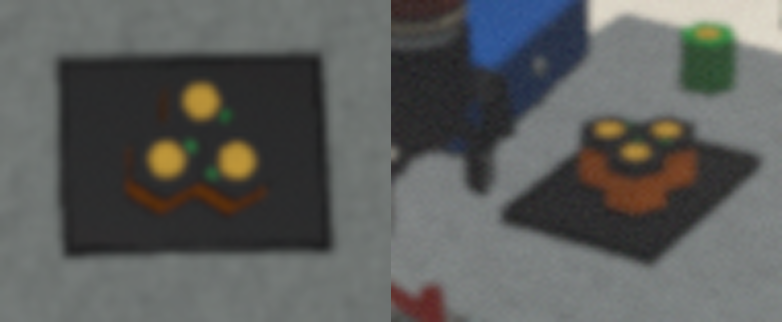

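The bundle is close-packed: centres are 49.3, 50.0 and 50.4 mm apart, against the required 50. Both views show the three contacts touching in a triangle in the tray. Now the lever.

To row units: 0.04 m is 0.64, 0.037 m is 0.592.

```bash
python3 -m crank '[{"jaw": 1, "z": 0.64}, {"jaw": 1, "z": 0.592}, {"jaw": 1}, {"jaw": 0}, {"jaw": 0}]' >/dev/null;python3 -m crank '[{"jaw": 0}, {"jaw": 0}, {"jaw": 0}, {"jaw": 0}, {"jaw": 0}]'
```

```text
time: 32.72
tool_pos: [0.5671, 0.1512, 0.0903]
tool_rot: [0.001, 0.124, 0.992, 0.0]
contact_force: [-1.2, 0.1, 5.7]
gripper_width: 0.188
grasp_force: 58.5
```

To row units: 0.0149 m is 0.2384, -0.0011 m is -0.0176, 0.15 rad / 1.5708 = 0.0955.

```bash
python3 -m crank '[{"jaw": 0, "x": -0.0176, "y": 0.2384, "az": 0.0955}, {"jaw": 0, "x": -0.0176, "y": 0.2384, "az": 0.0955}, {"jaw": 0, "x": -0.0176, "y": 0.2384, "az": 0.0955}]'; python3 -m crank '[{"jaw": 0, "x": -0.0176, "y": 0.2384, "az": 0.0955}, {"jaw": 0, "x": -0.0176, "y": 0.2384, "az": 0.0955}, {"jaw": 0, "x": -0.0176, "y": 0.2384, "az": 0.0955}]';python3 -m crank '[{"jaw": 0, "x": -0.0176, "y": 0.2384, "az": 0.0955}, {"jaw": 0, "x": -0.0176, "y": 0.2384, "az": 0.0955}, {"jaw": 0, "x": -0.0176, "y": 0.2384, "az": 0.0955}, {"jaw": 0}]'
```

```text
time: 33.1
tool_pos: [0.5864, 0.1919, 0.0902]
tool_rot: [-0.001, 0.344, 0.939, 0.0]
contact_force: [-3.4, 1.1, 8.0]
gripper_width: 0.179
grasp_force: 58.7
time: 33.48
tool_pos: [0.6217, 0.22, 0.0903]
tool_rot: [-0.002, 0.545, 0.839, 0.001]
contact_force: [-3.4, 4.3, 6.5]
gripper_width: 0.181
grasp_force: 58.6
time: 33.98
tool_pos: [0.6665, 0.2296, 0.0904]
tool_rot: [-0.002, 0.717, 0.697, 0.003]
contact_force: [-1.9, 9.5, 5.0]
gripper_width: 0.18
grasp_force: 59.0
```

To row units: -0.04 m is -0.64.

```bash
python3 -m crank '[{"jaw": 1}, {"jaw": 1}, {"jaw": 1}, {"jaw": 1}]' | sed -n 2,4p;  python3 -m crank '[{"jaw": 1, "z": -0.64}, {"jaw": 1, "z": -0.64}, {"jaw": 1, "x": 0.64}, {"jaw": 1, "x": 0.64}, {"jaw": 1}]' | sed -n 2,4p; python3 go.py .45 .42 .17 0
python3 - <<'E'
from h import *
from scipy.optimize import least_squares
p=np.array([(.5671,.1512),(.5864,.1919),(.6217,.22),(.6665,.2296)])
r=least_squares(lambda c:np.hypot(*(p-c).T)-.1,[.665,.13]); print("pivot",r.x,r.fun)
E
```

```text
tool_pos: [0.6655, 0.226, 0.0887]
tool_rot: [-0.0, 0.717, 0.697, -0.0]
contact_force: [-1.0, -0.2, 0.1]
tool_pos: [0.6674, 0.3086, 0.169]
tool_rot: [-0.0, 0.716, 0.699, 0.0]
contact_force: [0.0, 0.0, 0.5]
t 35.1 pos [0.6674 0.3086 0.169 ] psi -1.37 d [ 0.1062 -0.22   -0.001 ] rz -0.024 q6 0.36 tilt [ 2.e-04  5.e-04 -1.e+00] F [0.  0.  0.5] w 1.003
pivot [0.66470947 0.12966732] [-4.36830858e-05  2.63945575e-05  4.90246687e-05 -5.12830307e-05]
```

```bash
cat > fit.py <<'E'
from m import *
def rectimg(im,x0,x1,y0,y1,z,s=.0005,n="top"):
    X,Y=np.meshgrid(np.arange(x0,x1,s),np.arange(y0,y1,s),indexing="ij")
    uv=proj(n,np.c_[X.ravel(),Y.ravel(),np.full(X.size,z)]).reshape(*X.shape,2).astype(np.float32)
    return cv2.remap(im,uv[...,0],uv[...,1],cv2.INTER_CUBIC),X,Y
def avg(n,k=6): 
    f=[manip.grab_frame(n) for _ in range(k)]; return np.mean([a for a,_ in f],0).astype(np.float32),np.nanmedian([np.where(b==0,np.nan,b) for _,b in f],0)
def rectfit(m,X,Y,L,W,p0,edge=.001):
    "fit L x W rectangle (L along yaw) to a soft mask m"
    def cost(p,):
        c,s=np.cos(p[2]),np.sin(p[2]); a=(X-p[0])*c+(Y-p[1])*s; b=-(X-p[0])*s+(Y-p[1])*c
        sd=np.maximum(abs(a)-L/2,abs(b)-W/2); return np.mean((1/(1+np.exp(np.clip(sd/edge,-30,30)))-m)**2)
    r=minimize(cost,p0,method="Nelder-Mead",options=dict(initial_simplex=np.array(p0)+np.array([[0,0,0],[.004,0,0],[0,.004,0],[0,0,.08]]),xatol=1e-5,fatol=1e-8)); return r.x,r.fun
E
python3 - <<'E'
from fit import *
im,d=avg("top"); np.savez("top4",im=im,d=d)
cen=np.array([.611,.1275])
r,X,Y=rectimg(im,.53,.69,.07,.19,.026)
w=np.clip((r.min(2)-120)/60,0,1); w[np.hypot(X-cen[0],Y-cen[1])>.06]=0
# fill pocket: rim outer rectangle
mk=cv2.morphologyEx((w>.5).astype(np.uint8),cv2.MORPH_CLOSE,np.ones((3,3)))
cs=cv2.findContours(mk,cv2.RETR_EXTERNAL,2)[0]; c=max(cs,key=cv2.contourArea); f=cv2.drawContours(np.zeros_like(mk),[c],-1,1,-1)
print("rim",rectfit(f,X,Y,.083,.063,[*cen,0]),cv2.minAreaRect(c))
pl=np.median(r[...,:],axis=2)
cv2.imwrite("pics/rim.png",cv2.resize(r.astype(np.uint8)[::-1,::-1,::-1],None,fx=2.4,fy=1.8))
o=manip.outline_of("top","dock")[0]; reg=o["region"].astype(np.float32)
q,X,Y=rectimg(reg,.52,.70,.06,.2,.01); print("plate",rectfit(q,X,Y,.15,.085,[*cen,0]))
q,X,Y=rectimg(im,.48,.60,.31,.44,.042); hsv=cv2.cvtColor(np.clip(q,0,255).astype(np.uint8),cv2.COLOR_RGB2HSV)
b=((hsv[...,0]>100)&(hsv[...,0]<130)&(hsv[...,1]>120)&(hsv[...,2]>60)).astype(np.uint8); c=max(cv2.findContours(b,0,2)[0],key=cv2.contourArea); f=cv2.drawContours(np.zeros_like(b),[c],-1,1,-1)
print("block",rectfit(f,X,Y,.064,.044,[.54,.377,np.deg2rad(101)]),cv2.minAreaRect(c))
P=cloud("top",d)
Q,_=blob(P,np.array([.54,.377]),.05,.033,.05); print(len(Q),np.median(Q[:,2]),Q.mean(0),cv2.minAreaRect((Q[:,:2]*1000).astype(np.float32)))
E
```

```text
rim (array([ 0.61093694,  0.13008679, -0.03311027]), np.float64(0.012224141207922272)) ((119.87432861328125, 162.52427673339844), (133.6151123046875, 171.9891815185547), 1.5911402702331543)
plate (array([ 0.61229789,  0.12769799, -0.03133599]), np.float64(0.03855621529237492))Traceback (most recent call last):
  File "<stdin>", line 15, in <module>
ValueError: max() iterable argument is empty
```

View pics/rim.png

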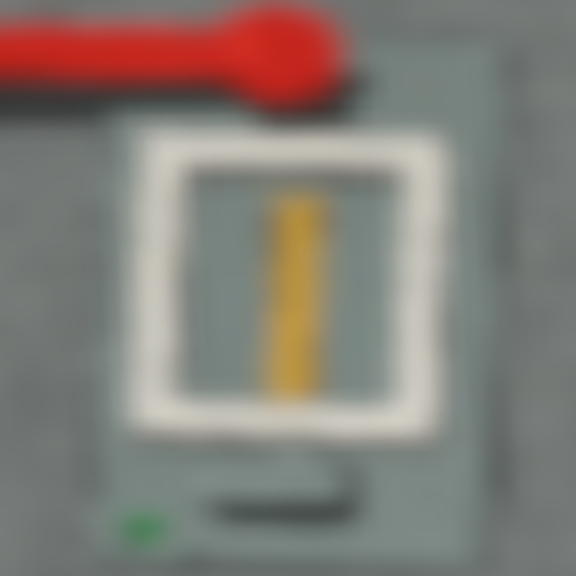

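Rectified dock: the lever is clear of the pocket (arm along the top edge), and the rim and plate both give a yaw of about −1.8°. The block was hidden by the arm, so I'll move aside and look.

To row units: -0.0437 m is -0.6992, -0.0185 m is -0.296.

```bash
python3 -m crank '[{"jaw": 1, "x": -0.6992, "y": -0.296}, {"jaw": 1, "x": -0.6992, "y": -0.296}, {"jaw": 1, "x": -0.6992, "y": -0.296}]' >/dev/null;python3 -m crank '[{"jaw": 1, "x": -0.6992, "y": -0.296}, {"jaw": 1, "x": -0.6992, "y": -0.296}, {"jaw": 1, "x": -0.6992, "y": -0.296}, {"jaw": 1}]'|sed -n 2,3p
python3 - <<'E'
from fit import *
im,d=avg("top",4); np.savez("top5",im=im,d=d)
hsv=cv2.cvtColor(im.astype(np.uint8),cv2.COLOR_RGB2HSV)
b=((hsv[...,0]>100)&(hsv[...,0]<130)&(hsv[...,1]>140)&(hsv[...,2]>90)).astype(np.uint8); k=cv2.connectedComponentsWithStats(b)
print([(k[2][i].tolist(),k[3][i].round(1).tolist(),at_z("top",k[3][i],.042)[0].round(3).tolist()) for i in range(1,k[0]) if k[2][i,4]>30])
print(manip.mark_of("top","block"))
P=cloud("top",d); Q,_=blob(P,np.array([.54,.377]),.07,.033,.05); print(len(Q)); 
if len(Q): print(np.median(Q[:,2]),Q.mean(0),cv2.minAreaRect((Q[:,:2]*1000).astype(np.float32)))
E
```

```text
tool_pos: [0.5487, 0.0444, 0.1691]
tool_rot: [0.0, 0.718, 0.696, -0.0]
[([291, 65, 80, 58, 3599], [329.9, 93.6], [0.875, -0.267, 0.042]), ([250, 99, 9, 9, 65], [253.6, 102.8], [0.834, -0.002, 0.042]), ([74, 118, 20, 10, 38], [84.0, 122.4], [0.753, 0.586, 0.042]), ([130, 177, 19, 16, 133], [141.8, 184.9], [0.535, 0.365, 0.042])]
[{'centre': [184.3, 139.1], 'conf': 0.82}, {'centre': [123.5, 255.1], 'conf': 0.43}]
249
0.04143615844803139 [0.53990498 0.37799986 0.04118632] ((541.1679077148438, 379.14190673828125), (45.04243469238281, 61.85700225830078), 11.416211128234863)
```

To row units: 0.0479 m is 0.7664, -0.0023 m is -0.0368.

```bash
python3 -m crank '[{"jaw": 1, "x": 0.7664, "y": -0.0368}, {"jaw": 1, "x": 0.7664, "y": -0.0368}, {"jaw": 1, "x": 0.7664, "y": -0.0368}, {"jaw": 1, "x": 0.7664, "y": -0.0368}]' >/dev/null;python3 -m crank '[{"jaw": 1, "x": 0.7664, "y": -0.0368}, {"jaw": 1, "x": 0.7664, "y": -0.0368}, {"jaw": 1, "x": 0.7664, "y": -0.0368}, {"jaw": 1, "az": 0.1072}, {"jaw": 1, "az": 0.1072}]' >/dev/null;python3 -m crank '[{"jaw": 1, "az": 0.1072}, {"jaw": 1, "az": 0.1072}, {"jaw": 1, "az": 0.1072}, {"jaw": 1, "az": 0.1072}, {"jaw": 1, "az": 0.1072}]' >/dev/null;python3 -m crank '[{"jaw": 1, "az": 0.1072}, {"jaw": 1}, {"jaw": 1}]' >/dev/null; python3 go.py .5403 .379 .038 -78.6
```

```text
t 38.7 pos [0.5425 0.3834 0.1688] psi -78.55 d [-0.003   0.0038  0.1308] rz 0.0009 q6 1.87 tilt [-2.e-04 -1.e-04 -1.e+00] F [ 0.4 -0.5 -0.6] w 1.004
```

To row units: 0.05 m is 0.8, 0.03 m is 0.48.

```bash
python3 -m crank '[{"jaw": 1, "x": -0.048, "y": 0.0608, "z": 0.48}, {"jaw": 1, "z": 0.8}, {"jaw": 1, "z": 0.8}, {"jaw": 1}, {"jaw": 0}]' >/dev/null;python3 -m crank '[{"jaw": 0}, {"jaw": 0}, {"jaw": 0}, {"jaw": 0}]'; python3 -m crank '[{"jaw": 1}, {"jaw": 1}, {"jaw": 1}]' |sed -n 2,3p; python3 -m crank '[{"jaw": 1, "z": -0.48}, {"jaw": 1, "z": -0.48}, {"jaw": 1}]' |sed -n 2,3p
```

```text
time: 39.83
tool_pos: [0.5428, 0.3797, 0.0427]
tool_rot: [-0.001, 0.995, 0.098, 0.003]
contact_force: [-0.3, -0.3, 7.4]
gripper_width: 0.729
grasp_force: 68.9
tool_pos: [0.5402, 0.3783, 0.0387]
tool_rot: [0.0, 0.995, 0.098, -0.0]
tool_pos: [0.5423, 0.3795, 0.1022]
tool_rot: [-0.001, 0.995, 0.098, 0.003]
```

To row units: -0.1745 rad / 1.5708 = -0.1111.

```bash
python3 -m crank '[{"jaw": 1, "az": -0.1111}, {"jaw": 1, "az": -0.1111}, {"jaw": 1, "az": -0.1111}, {"jaw": 1, "az": -0.1111}, {"jaw": 1, "az": -0.1111}]' >/dev/null;python3 -m crank '[{"jaw": 1, "az": -0.1111}, {"jaw": 1, "az": -0.1111}, {"jaw": 1, "az": -0.1111}, {"jaw": 1, "az": -0.1111}, {"jaw": 1, "z": 0.48}]' >/dev/null;python3 -m crank '[{"jaw": 1, "z": 0.48}, {"jaw": 1}, {"jaw": 0}, {"jaw": 0}, {"jaw": 0}]' >/dev/null;python3 -m crank '[{"jaw": 0}, {"jaw": 0}, {"jaw": 0}]';python3 -m crank '[{"jaw": 0, "z": -0.48}, {"jaw": 0, "z": -0.64}, {"jaw": 0, "z": -0.48}, {"jaw": 0}, {"jaw": 0}]';python3 go.py .6107 .1315 .10 88.2
```

```text
time: 42.82
tool_pos: [0.5418, 0.3791, 0.041]
tool_rot: [0.001, 0.634, 0.773, 0.002]
contact_force: [-0.3, -0.3, 6.2]
gripper_width: 0.496
grasp_force: 64.5
time: 43.45
tool_pos: [0.5394, 0.3778, 0.1367]
tool_rot: [-0.001, 0.634, 0.773, -0.002]
contact_force: [0.4, -0.7, -3.6]
gripper_width: 0.5
grasp_force: 63.8
t 43.45 pos [0.5394 0.3778 0.1367] psi 11.25 d [-0.2555  0.022   0.0369] rz -1.3431 q6 0.3 tilt [-0.0029 -0.0016 -1.    ] F [ 0.4 -0.7 -3.6] w 0.5
```

To row units: -0.0427 m is -0.6832, 0.0035 m is 0.056.

```bash
python3 -m crank '[{"jaw": 0, "x": -0.6832, "y": 0.056}, {"jaw": 0, "x": -0.6832, "y": 0.056}, {"jaw": 0, "x": -0.6832, "y": 0.056}, {"jaw": 0, "x": -0.6832, "y": 0.056}, {"jaw": 0, "x": -0.6832, "y": 0.056}]' >/dev/null;python3 -m crank '[{"jaw": 0, "x": -0.6832, "y": 0.056}, {"jaw": 0, "az": -0.1069}, {"jaw": 0, "az": -0.1069}, {"jaw": 0, "az": -0.1069}, {"jaw": 0, "az": -0.1069}]' >/dev/null;python3 -m crank '[{"jaw": 0, "az": -0.1069}, {"jaw": 0, "az": -0.1069}, {"jaw": 0, "az": -0.1069}, {"jaw": 0, "az": -0.1069}, {"jaw": 0}]' >/dev/null;python3 -m crank '[{"jaw": 0}, {"jaw": 0}]' >/dev/null; python3 go.py .6107 .1315 .068 88.2
```

```text
t 45.58 pos [0.6108 0.1312 0.1384] psi 88.13 d [0.     0.0003 0.0704] rz -0.0012 q6 -1.45 tilt [-1.e-03 -1.e-04 -1.e+00] F [-0.3 -0.5 -2.5] w 0.5
```

Over the pocket. I'll lower until just above the rim (block bottom about 29 mm), then feel my way in.

To row units: 0.035 m is 0.56, 0.033 m is 0.528.

```bash
python3 -m crank '[{"jaw": 0, "y": 0.0048, "z": 0.56}, {"jaw": 0, "z": 0.528}, {"jaw": 0}, {"jaw": 0}, {"jaw": 0}]'|sed -n 2,4p; python3 go.py .6107 .1315 .05 88.2;  python3 -m crank '[{"jaw": 0, "z": 0.048}, {"jaw": 0, "z": 0.048}, {"jaw": 0}]'|sed -n 2,4p
```

```text
tool_pos: [0.6127, 0.1317, 0.0734]
tool_rot: [0.002, 0.016, 1.0, 0.0]
contact_force: [-0.3, -0.5, -2.2]
t 46.2 pos [0.6127 0.1317 0.0734] psi 88.2 d [ 0.002  -0.0003  0.0234] rz -0.0001 q6 -1.45 tilt [ 3.8e-03  3.0e-04 -1.0e+00] F [-0.3 -0.5 -2.2] w 0.501
tool_pos: [0.6108, 0.1316, 0.0646]
tool_rot: [-0.0, 0.016, 1.0, -0.0]
contact_force: [-0.3, -0.8, -2.2]
```

To row units: 0.003 m is 0.048, 0.002 m is 0.032.

```bash
python3 -m crank '[{"jaw": 0, "z": 0.048}, {"jaw": 0, "z": 0.032}, {"jaw": 0}, {"jaw": 0}]'|sed -n 2,4p;  python3 -m crank '[{"jaw": 0, "z": 0.048}, {"jaw": 0}, {"jaw": 0}]'|sed -n 2,4p
```

```text
tool_pos: [0.6111, 0.1316, 0.06]
tool_rot: [0.0, 0.016, 1.0, 0.0]
contact_force: [-0.1, 0.0, -2.5]
tool_pos: [0.6111, 0.1316, 0.0569]
tool_rot: [-0.0, 0.016, 1.0, 0.0]
contact_force: [-0.6, -0.6, -3.4]
```

It's sliding in freely, so I'll go on down.

To row units: 0.003 m is 0.048, 0.002 m is 0.032.

```bash
python3 -m crank '[{"jaw": 0, "z": 0.048}, {"jaw": 0, "z": 0.032}, {"jaw": 0}, {"jaw": 0}]'|sed -n 2,4p;  python3 -m crank '[{"jaw": 0, "z": 0.024}, {"jaw": 0}, {"jaw": 0}]'|sed -n 2,4p
```

```text
tool_pos: [0.6111, 0.1316, 0.052]
tool_rot: [0.0, 0.016, 1.0, -0.0]
contact_force: [0.6, -0.8, -2.9]
tool_pos: [0.6114, 0.1316, 0.051]
tool_rot: [0.0, 0.016, 1.0, 0.0]
contact_force: [-1.3, -0.8, 1.8]
```

To row units: 0.0499 m is 0.7984, -0.0263 m is -0.4208, 0.173 rad / 1.5708 = 0.1101.

```bash
python3 -m crank '[{"jaw": 1}, {"jaw": 1}, {"jaw": 1}, {"jaw": 1}]' | sed -n 2,4p;  python3 -m crank '[{"jaw": 1, "z": -0.32}, {"jaw": 1, "z": -0.64}, {"jaw": 1, "z": -0.64}, {"jaw": 1, "z": -0.64}, {"jaw": 1}]' | sed -n 2,4p; python3 -m crank '[{"jaw": 1, "x": -0.4208, "y": 0.7984}, {"jaw": 1, "x": -0.4208, "y": 0.7984}, {"jaw": 1, "az": 0.1101}, {"jaw": 1, "az": 0.1101}, {"jaw": 1, "az": 0.1101}]' >/dev/null; python3 -m crank '[{"jaw": 1, "az": 0.1101}, {"jaw": 1, "az": 0.1101}, {"jaw": 1, "az": 0.1101}, {"jaw": 1, "az": 0.1101}, {"jaw": 1, "az": 0.1101}]' >/dev/null;python3 -m crank '[{"jaw": 1, "az": 0.1101}, {"jaw": 1}, {"jaw": 1}]' >/dev/null; python3 go.py .6665 .2296 .088 -1
python3 - <<'E'
from fit import *
im,d=grab("top"); P=cloud("top",d)
Q=P[np.hypot(P[...,0]-.611,P[...,1]-.130)<.018]; print("block top z",np.median(Q[:,2]).round(4),len(Q))
s,ds=grab("side"); P2=cloud("side",ds); m=(np.hypot(P2[...,0]-.611,P2[...,1]-.130)<.015)&(P2[...,2]<.1)&(P2[...,2]>.03); print("side",m.sum(),np.median(P2[m][:,2]))
a=cv2.resize(im[120:210,190:330,::-1],(560,360),interpolation=cv2.INTER_CUBIC)
cv2.imwrite("pics/t6.png",a)
E
```

```text
tool_pos: [0.6111, 0.1316, 0.0505]
tool_rot: [0.0, 0.016, 1.0, 0.0]
contact_force: [-0.7, 0.0, -0.1]
tool_pos: [0.6141, 0.1319, 0.1976]
tool_rot: [0.005, 0.016, 1.0, 0.001]
contact_force: [0.4, -0.8, -0.1]
t 51.08 pos [0.6666 0.2297 0.1904] psi -0.86 d [-1.000e-04 -1.000e-04  1.024e-01] rz 0.0024 q6 0.24 tilt [-4.e-04 -1.e-04 -1.e+00] F [ 0.2 -0.7  0. ] w 0.999
block top z 0.0523 86
side 35 0.053286793273522925
```

View pics/t6.png

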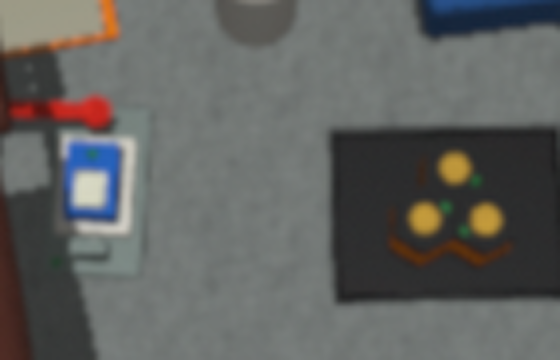

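The block is seated: its top measures 52–53 mm, as required, and in the crop it sits inside the white rim at (93,182). The bundle at (455,195) is intact. Now to grip the knob and shut the lever.

To row units: 0.04 m is 0.64, 0.022 m is 0.352.

```bash
python3 -m crank '[{"jaw": 1, "z": 0.64}, {"jaw": 1, "z": 0.64}, {"jaw": 1, "z": 0.352}, {"jaw": 1}, {"jaw": 0}]' |sed -n 2,4p;python3 -m crank '[{"jaw": 0}, {"jaw": 0}, {"jaw": 0}, {"jaw": 0}, {"jaw": 0}]'; python3 -m crank '[{"jaw": 0, "x": -0.0176, "y": -0.2384, "az": -0.0955}, {"jaw": 0, "x": -0.0176, "y": -0.2384, "az": -0.0955}, {"jaw": 0, "x": -0.0176, "y": -0.2384, "az": -0.0955}, {"jaw": 0, "x": -0.0176, "y": -0.2384, "az": -0.0955}, {"jaw": 0, "x": -0.0176, "y": -0.2384, "az": -0.0955}]';python3 -m crank '[{"jaw": 0, "x": -0.0176, "y": -0.2384, "az": -0.0955}, {"jaw": 0, "x": -0.0176, "y": -0.2384, "az": -0.0955}, {"jaw": 0, "x": -0.0176, "y": -0.2384, "az": -0.0955}, {"jaw": 0, "x": -0.0176, "y": -0.2384, "az": -0.0955}, {"jaw": 0}]'
```

```text
tool_pos: [0.668, 0.23, 0.0905]
tool_rot: [0.001, 0.713, 0.701, 0.001]
contact_force: [-1.1, 0.3, -0.0]
time: 52.42
tool_pos: [0.6673, 0.2298, 0.0896]
tool_rot: [0.0, 0.713, 0.701, 0.001]
contact_force: [-1.7, 0.1, 6.0]
gripper_width: 0.182
grasp_force: 58.6
time: 53.05
tool_pos: [0.5985, 0.2049, 0.0896]
tool_rot: [0.0, 0.405, 0.914, 0.001]
contact_force: [-1.0, 1.0, 5.2]
gripper_width: 0.182
grasp_force: 59.2
time: 53.68
tool_pos: [0.5676, 0.1536, 0.0895]
tool_rot: [-0.001, 0.119, 0.993, 0.0]
contact_force: [-4.0, 1.5, 7.3]
gripper_width: 0.18
grasp_force: 59.5
```

To row units: -0.01 m is -0.16, -0.0006 m is -0.0096, -0.1 rad / 1.5708 = -0.0637.

```bash
python3 -m crank '[{"jaw": 0, "x": -0.0096, "y": -0.16, "az": -0.0637}, {"jaw": 0, "x": -0.0096, "y": -0.16, "az": -0.0637}, {"jaw": 0}]' |sed -n 2,4p; python3 -m crank '[{"jaw": 0, "y": -0.048, "az": -0.0191}, {"jaw": 0}, {"jaw": 0}]' |sed -n 2,4p; python3 -m crank '[{"jaw": 0, "y": -0.048, "az": -0.0064}, {"jaw": 0}, {"jaw": 0}]' |sed -n 2,4p
```

```text
tool_pos: [0.5649, 0.1338, 0.0895]
tool_rot: [-0.001, 0.019, 1.0, 0.0]
contact_force: [-6.6, -0.1, 9.4]
tool_pos: [0.5649, 0.1326, 0.0895]
tool_rot: [-0.001, 0.004, 1.0, 0.002]
contact_force: [-5.0, 5.0, 8.1]
tool_pos: [0.5649, 0.1322, 0.0895]
tool_rot: [-0.0, -0.0, 1.0, 0.005]
contact_force: [-4.2, 14.6, 8.1]
```

To row units: -0.04 m is -0.64, -0.03 m is -0.48.

```bash
python3 -m crank '[{"jaw": 1}, {"jaw": 1}, {"jaw": 1}, {"jaw": 1}]' | sed -n 2,4p; python3 -m crank '[{"jaw": 1, "z": -0.48}, {"jaw": 1, "z": -0.64}, {"jaw": 1, "z": -0.64}, {"jaw": 1, "z": -0.64}, {"jaw": 1}]' | sed -n 2,4p; python3 -m crank '[{"jaw": 1, "x": 0.48, "y": -0.64}, {"jaw": 1, "x": 0.48, "y": -0.64}, {"jaw": 1, "x": 0.48, "y": -0.64}, {"jaw": 1}, {"jaw": 1}]' | sed -n 2,4p
python3 - <<'E'
from fit import *
im,d=avg("top",3); P=cloud("top",d)
hsv=cv2.cvtColor(im.astype(np.uint8),cv2.COLOR_RGB2HSV); m=((hsv[...,0]<8)|(hsv[...,0]>172))&(hsv[...,1]>150)&(hsv[...,2]>90); m[:140]=0;m[190:]=0;m[:,:195]=0;m[:,230:]=0
v,u=np.nonzero(m); Q=P[v,u]; print("knob",np.median(Q[Q[:,2]>.078],0)); A=Q[(Q[:,2]<.072)&(Q[:,2]>.05)]; print("arm",cv2.fitLine(A[:,:2].astype(np.float32),2,0,.01,.01).ravel())
s=grab("side")[0]
a=cv2.resize(im.astype(np.uint8)[120:240,190:350,::-1],(480,360),interpolation=cv2.INTER_CUBIC); b=cv2.resize(s[170:260,180:260,::-1],(320,360),interpolation=cv2.INTER_CUBIC)
cv2.imwrite("pics/t7.png",np.hstack([a,b]))
E
```

```text
tool_pos: [0.5652, 0.1275, 0.0882]
tool_rot: [-0.0, -0.001, 1.0, -0.0]
contact_force: [-1.0, -0.6, 0.6]
tool_pos: [0.5677, 0.1278, 0.2435]
tool_rot: [0.004, -0.001, 1.0, 0.0]
contact_force: [0.6, -0.6, 0.2]
tool_pos: [0.4754, 0.0077, 0.2378]
tool_rot: [-0.0, -0.001, 1.0, 0.0]
contact_force: [0.8, -0.2, -0.1]
knob [0.5638925  0.12990797 0.08772619]
arm [ 0.9997631  -0.0217681   0.6337312   0.12837577]
```

View pics/t7.png

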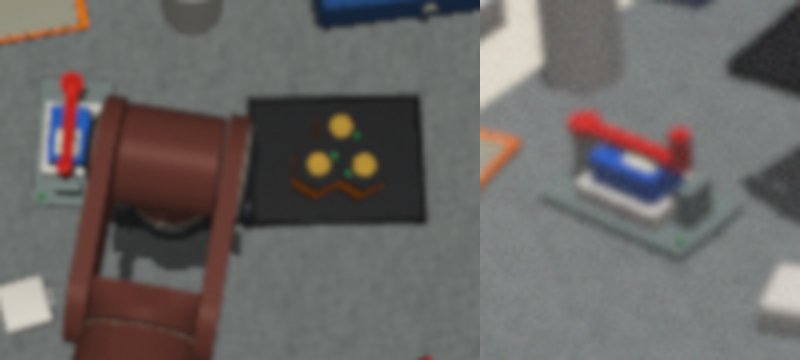

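The lever lies lengthwise over the seated block (left crop (70,120), right crop (640,150)). The bundle is intact at (340,145), and the robot touches nothing.

```bash
python3 -c "from plant import manip; print(manip.job_done())"
```

```text
the job is handed in; nothing more can be done
None
```

The job is handed in after about 56 s of the 210 s allowed: the three batteries found are close-packed in the tray, the controller block is seated in the dock, and the lever is shut against its stop. The hand-in gave no verdict.

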